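# Clip the work light to the desk's snap hook

### The arm

A 6-joint arm with a two-finger parallel gripper is mounted at the origin on the work surface. World frame = base frame: x ahead of the robot, y to its left, z up, the work surface at z = 0. Lengths are in m, angles in degrees, forces in N, time in s.
With the tool pointing down it reaches from about 0.4 to 0.825 m from the base axis. Payload 7 kg.
Tool frame: the origin (TCP) lies at the very end of the fingers, on their centre line; the grasp point (between the pads) lies 19 mm behind it; z points along the fingers, y is the line along which they close (so a half turn about z gives the same grasp; the last joint's range is limited). The gripper opens to 88 mm and grips with 3 to 60 N. Pads are 19 mm wide; open, the fingers measure 130 mm over their backs; the gripper's body (78 mm by 193 mm) begins 47 mm behind the grasp point.
Start: joints at [85.949, 20.546, 0.682, 0, -70.136, -16.507], TCP at [0.237, 0.632, 0.227] pointing down, gripper open.
Joint ranges: [-176.03, 176.03], [-82.01, 121.73], [-58.28, 71.71], [-173.87, 95.51], [-174.79, -0.11], [-173.66, 173.66]. Speed limits (degrees/s): [136.94, 136.94, 172.46, 180, 180, 180].

### API

Orientations are given as [roll, pitch, yaw] about the fixed x, y, z axes, in that order (R = Rz(yaw) Ry(pitch) Rx(roll)).
In Python, from plant import ctrl, viewer gives the robot as it stands.
- The arm moves only by the tool servo_tool, never from a script. Its argument "rows" is a list of rows, each a list of 6 numbers: the shift along the world's x, y, z in mm, then the turn, a rotation vector about the world's x, y, z in degrees. A call has 1 to 5 rows; each row shifts and turns the commanded pose from where the row before left it; what a row does not reach is not made up. A row lasts 1/12 s, in which the tool goes at most 41.7 mm and 7.16 degrees, less where a joint would pass 70% of its speed; a pose out of reach is approached as far as the arm can. A call is refused whole if a number of a shift passes 41.7 or a number of a turn 7.16, either way. A call with a gripper value outside its range is refused whole. "fingers" is the finger opening in mm, from 0 to 87.6, set as the call begins (left out, the last holds). The fingers move at their own pace and stop on an object; the grip force is fixed at half the most. Time passes only in rows, so rows that do not move let the fingers close. It gives the time, the measured TCP pose, the force and the opening at its end, in the units of the state.
- ctrl.get_obs(): the state, without advancing time (a new reading comes with each control period).
- viewer.snapshot(name): name is "scene" or "top"; returns (picture, depth): 400x640x3 uint8, red, green, blue; 400x640 float32, m along the optical axis (not along the pixel's ray), 0 where there is no reading.
- viewer.calibration(name): a dict with "fx", "fy", "cx", "cy" (pixels), "origin" and "rotation" of the camera in the world. Camera axes: x right, y up, looking along -z (the intrinsics and any distortion apply to the point x, -y, -z); pixel columns grow to the right and rows downward; lengths in m; the calibration is good to about 2 mm. A picture is of the moment at which its call begins. calibration takes no time and is no camera call.
- ctrl.close_job(): hands the job in, once; it reports no verdict.
The state is a dict: "clock": time; "joint_pos": joint angles; "qvel": joint speeds; "tau": joint torques, N m; "tool_pos": TCP position; "orientation": TCP orientation; "force": force on the tool from outside, world axes, zero at the start; "moment": the same for the moment, N m; "opening": finger opening in m.
Only numpy, scipy, OpenCV 4.12 (cv2) and the standard library are available. Lean on these libraries where they do the work, as an engineer would, in place of code of your own. Each camera call takes 0.05 s, during which the arm holds its last target. There are 200 camera calls.

### The job

Pull the yellow work light out of its dock by its black eye and lay it down on the open desk; then let go, take it again by its body and push the eye against the red sprung gate of the snap hook until it passes inside, and leave the light lying flat on the desk with the eye around the hook's lip and the gate shut. Open the gate with the eye alone, keeping the gripper off the hook, and leave the blue light, the battery case, the tape roll and the pen tin where they are.

Things in the scene. Friction and masses are not known exactly. Their poses are not given: they have to be found in the camera images.
- light: Yellow bar work light, 0.17 kg, lens up. Origin: centre of its body, 13 mm above the desk. Body 110 mm long (x -55 to 55), 34 wide (y), 26 high. Flat black eye on its +x end at mid-height: 8 thick, 42 wide, x 55 to 106. It starts in one of the dock's bays with only the eye sticking out: grip the eye across its width and draw it along the light's +x, sliding on the desk; clear after 115 mm.
- eye (a point): Centre of the hole in the light's eye, 80 mm from the light's centre along its x; hole 36 long (x), 28 wide (y), vertical axis. The round end bar beyond it is 8 thick, its centre 22 mm past this point. 13 mm above the desk when the light lies flat.
- dock: Fixed grey dock, 122 mm deep, 146 wide, 36 high; origin on the desk midway between its two bays, x points out of the mouth, which is 56 mm from the origin. Bays at y = +45 and -45, 40 wide, 31 high inside, bottomless (lights lie on the desk), roofed but for a 16 wide sight slot. A docked light's x is along the dock's x, its centre at x = 4 mm.
- hook: Fixed steel snap hook, 94 mm high, in its own x-z plane. Origin on the desk under the lip; x points into the hook, the mouth faces -x. Base plate 5 thick, x -8 to 92, 54 wide. Lip: upright pin at the origin, 10 diameter, top 28 above the desk. Spine at x 60 to 74; top arm 82 to 94 above the desk runs forward to the gate's hinge above the lip. The gate closes the mouth between lip and hinge.
- lip (a point): Centre of the top of the hook's lip pin, 28 mm above the desk. The light is clipped when this pin stands up through the hole of the eye, with the eye's end bar inside the hook.
- gate (a joint): Red gate bar, 8 mm thick, hanging from its hinge 88 above the desk to 29 (1 above the lip). 0 = shut, upright; to 1.0 rad as its foot swings inward (hook's +x), never outward. Spring: 3 N at the foot, 5 N at 0.6 rad. Eye pushed in with its mid-thickness 35 to 45 above the desk until the hole is over the lip: gate 0.5 to 0.7 rad. Eye then lowered over the lip: gate shuts above the end bar.
- spare: Blue work light without an eye, in the other bay; body 110 by 34 by 26 mm. Leave it. Origin at its centre.
- case: Open grey battery case with orange latches, filled with yellow batteries; 105 by 150 mm, 55 high to the tops of the batteries, its lid open on the +x side to x = +175. Origin under the centre of the box. Leave it.
- tape: Roll of black tape lying flat, 90 mm diameter, 22 high. Origin under its centre. Leave it.
- tin: Round metal pen tin, 72 mm diameter, 75 high, pens to 125. Origin under its centre. Leave it.
Not all that is in view belongs to the job. Of the things shaped like the light, the yellow one is meant.

How it is judged (in metres and radians):
On the way, in this order (a step that is already met when the one before it is completed fails the run):
1. the yellow light lies on the desk, clear of the dock, let go (x of light in the frame of dock above 0.112 m and height (world z) of light below 0.018 m and angle between light's own z axis and vertical below 0.12 rad and linear speed of light below 0.02 m/s and contact force between the fingers and light below 0.05 N), for 0.2 s.
2. the light's eye pushes the gate open (value of joint gate above 0.25 rad and contact force between light and hook above 0.5 N), for 0.05 s.
At the end, for the whole second after the job is handed in: The light lies flat (within 0.12 rad) and still on the desk, let go; the hook's lip stands in the eye's hole (hole centre within 20 mm of the lip seen from above, and less than 20 mm above the desk, light's centre less than 19 mm above the desk); the gate is shut (under 0.1 rad) (horizontal distance between eye and lip below 0.02 m and height (world z) of eye below 0.02 m and height (world z) of light below 0.019 m and angle between light's own z axis and vertical below 0.12 rad and value of joint gate below 0.1 rad and linear speed of light below 0.02 m/s and contact force between the fingers and light below 0.05 N); the robot touches nothing.
It fails at once if the gripper presses on the hook or its gate (over 1 N) (contact force between the fingers and hook above 1 N).
It fails at once if the blue light is moved more than 30 mm (distance of spare from where it was at the start of the episode above 0.03 m).
It fails at once if the battery case, tape roll or pen tin is moved more than 30 mm (distance of any of case, tape, tin from where it was at the start of the episode above 0.03 m).
It also fails if it takes over 56 s, if anything falls off the work surface, if the arm or the gripper's body presses on something with over 40 N, if the wrist force passes 120 N, or if a joint passes its speed limit or range.

## Working session

There is one attempt and no reset: what is moved stays moved. The work goes in short steps, Python scripts to look and compute and a tool call to move; the robot and the scene stay as the last step left them, time stands still between calls to the robot, and variables do not carry over. Pictures are saved under pics/ and viewed, on a budget of 10 in all, crops included, one or two more only if the job needs it, and the job is handed in when it is done.

Besides the shell and the picture viewer there is one more tool, called after "Emit:" by a JSON object that holds its "fn" and its "kwargs". servo_tool: Moves the arm, as the interface text tells. Its arguments: {"type":"object","properties":{"rows":{"type":"array","items":{"type":"array","items":{"type":"number"}}},"fingers":{"type":"number"}},"required":["rows"]}

```bash
ls; mkdir -p pics
cat > h.py <<'E'
import numpy as np, cv2
from plant import ctrl, viewer
def snap(name, fn=None):
    p,d=viewer.snapshot(name); c=viewer.calibration(name)
    if fn: cv2.imwrite('pics/'+fn,p[:,:,::-1]); np.save('pics/'+fn+'.npy',d)
    return p,d,c
def cloud(d,c):
    v,u=np.mgrid[:d.shape[0],:d.shape[1]]
    P=np.stack([(u-c['cx'])/c['fx']*d,-(v-c['cy'])/c['fy']*d,-d],-1)
    return P@np.array(c['rotation']).T+np.array(c['origin'])
E
python3 - <<'E'
from h import *
p,d,c=snap('top','top1.png');print(c)
p2,d2,c2=snap('scene','scene1.png');print(c2)
cv2.imwrite('pics/both.png',cv2.resize(np.vstack([p,p2])[:,:,::-1],(480,600)))
print(ctrl.get_obs())
E
```

```text
pics
{'fx': 418.6870896612221, 'fy': 418.6870896612221, 'cx': 329.6364663990483, 'cy': 207.44754145444108, 'origin': array([0.51124592, 0.09239062, 1.13102347]), 'rotation': array([  3.74268702,   1.51560016, -89.61474696])}
{'fx': 389.35496553153024, 'fy': 389.35496553153024, 'cx': 320.50696207508463, 'cy': 198.92514411808716, 'origin': array([1.16964968, 0.26541155, 0.7115414 ]), 'rotation': array([4.44046056e+01, 4.99338143e-02, 1.05949861e+02])}
{'clock': 0.1, 'joint_pos': array([ 8.59480427e+01,  2.05859261e+01,  6.38696411e-01, -1.59578359e-02,
       -7.01346824e+01, -1.65080120e+01]), 'qvel': array([-0.0494762 , -0.10879076,  0.11067665,  0.03325316, -0.02720406,
        0.13214286]), 'tau': array([-9.45022475e-04, -5.84165347e+01,  2.93754745e+01,  7.01554298e+00,
        1.01949045e-02, -5.81516838e-05]), 'tool_pos': array([0.23692241, 0.63159583, 0.22573534]), 'orientation': array([ 1.79917201e+02, -8.89331742e-03, -2.05653963e+01]), 'force': array([-0.38753058, -0.10796873, -0.26286983]), 'moment': array([-0.03177932, -0.0209985 , -0.00729266]), 'opening': 0.08787910478599045}
```

View pics/top1.png

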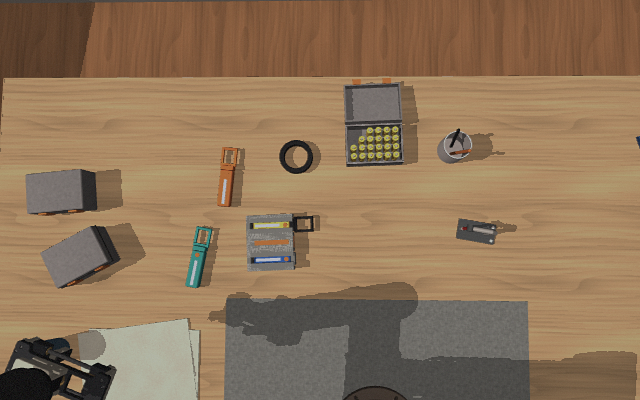

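View pics/scene1.png

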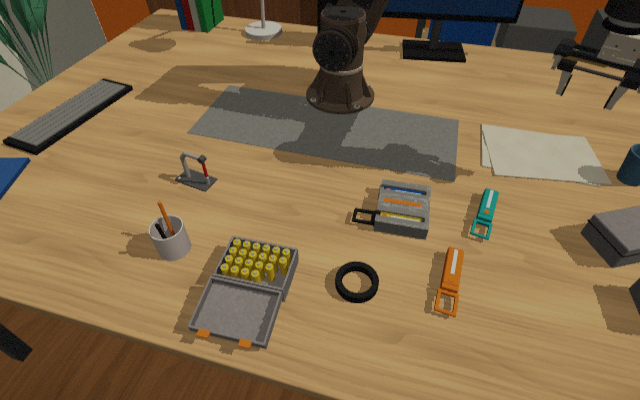

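The top picture shows four things shaped like the light: an orange one (228,177) and a teal one (199,256) loose on the desk, and in the dock a blue bar (270,260) and a yellow one (270,225) with a black eye at (303,223). The last fits: yellow, docked, black eye. The hook is at (477,231), with its red gate on the side towards the dock. I'll confirm with a crop and measure.

```bash
cat >> h.py <<'E'
from scipy.spatial.transform import Rotation as Ro
def cloud(d,c):
    v,u=np.mgrid[:d.shape[0],:d.shape[1]]
    P=np.stack([(u-c['cx'])/c['fx']*d,-(v-c['cy'])/c['fy']*d,-d],-1)
    return P@Ro.from_euler('xyz',c['rotation'],degrees=True).as_matrix().T+np.array(c['origin'])
def pca(Q):
    r=cv2.minAreaRect((Q[:,:2]*1000).astype(np.float32)); return [np.round(x,1) for x in r]
E
python3 - <<'E'
from h import *
im=cv2.imread('pics/top1.png'); d=np.load('pics/top1.png.npy'); c=viewer.calibration('top')
P=cloud(d,c)
a=cv2.resize(im[200:280,235:325],None,fx=5,fy=5,interpolation=cv2.INTER_CUBIC)
b=cv2.resize(im[205:255,450:515],None,fx=5,fy=5,interpolation=cv2.INTER_CUBIC)
s=cv2.imread('pics/scene1.png')[145:195,170:225]
s=cv2.resize(s,None,fx=5,fy=5,interpolation=cv2.INTER_CUBIC)
o=np.zeros((600,800,3),np.uint8);o[:400,:450]=a;o[:250,455:780]=b;o[300:550,455:730]=s
cv2.imwrite('pics/crop.png',o)
U,V=np.meshgrid(np.arange(640),np.arange(400))
def reg(P,u0,u1,v0,v1): return P[v0:v1,u0:u1].reshape(-1,3)
t=reg(P,330,440,180,300); print('table z',np.median(t[:,2]))
D=reg(P,235,325,200,280)
h=D[(D[:,2]>.030)&(D[:,2]<.045)];print('dock',len(h),pca(h))
hsv=cv2.cvtColor(im,cv2.COLOR_BGR2HSV)
e=(hsv[...,2]<60)&(U>293)&(U<318)&(V>212)&(V<235)&(P[...,2]>.008)&(P[...,2]<.03);print('eye',e.sum(),pca(P[e]),np.median(P[e][:,2]))
ylw=(hsv[...,0]>20)&(hsv[...,0]<35)&(hsv[...,1]>130)&(U>245)&(U<300)&(V>215)&(V<235)&(P[...,2]>.015);print('yel',ylw.sum(),pca(P[ylw]))
H=reg(P,450,515,205,255)
for z0,z1 in [(.003,.012),(.02,.032),(.075,.11)]:
  q=H[(H[:,2]>z0)&(H[:,2]<z1)];print('hook',z0,len(q),pca(q) if len(q)>3 else q)
d2=np.load('pics/scene1.png.npy');P2=cloud(d2,viewer.calibration('scene'));s=cv2.imread('pics/scene1.png')
h2=cv2.cvtColor(s,cv2.COLOR_BGR2HSV);R=((h2[...,0]<8)|(h2[...,0]>172))&(h2[...,1]>150);R[:145]=0;R[195:]=0;R[:,:170]=0;R[:,225:]=0
print('gate',R.sum(),np.round(P2[R],3).tolist()[::3])
q=P2[145:195,170:225].reshape(-1,3);q=q[(q[:,2]>.078)&(q[:,2]<.11)];print('top arm',pca(q),len(q))
q=P2[145:195,170:225].reshape(-1,3);q=q[(q[:,2]>.003)&(q[:,2]<.012)];print('base sc',pca(q),len(q))
for n,r in dict(tape=(278,315,138,175),tin=(435,475,128,165),case=(340,410,80,168)).items():
  q=reg(P,*r);q=q[q[:,2]>.015];print(n,pca(q))
E
```

```text
table z -0.00033006353918674236
dock 2092 [array([491. , 279.6]), array([145.9, 122.3]), np.float64(2.7)]
eye 140 [array([540.8, 192.2]), array([40.3, 50.7]), np.float64(0.8)] 0.01656902860084719
yel 96 [array([531.1, 207.3]), array([232. ,  23.1]), np.float64(85.9)]
hook 0.003 605 [array([ 528.2, -283.7]), array([170.1, 130.5]), np.float64(90.0)]
hook 0.02 8 [array([ 522.7, -252.9]), array([67.5,  7.5]), np.float64(76.1)]
hook 0.075 157 [array([ 526.5, -256.2]), array([76.9, 15.7]), np.float64(82.5)]
gate 40 [[0.531, -0.224, 0.08], [0.53, -0.223, 0.076], [0.531, -0.223, 0.073], [0.531, -0.223, 0.07], [0.532, -0.227, 0.063], [0.532, -0.228, 0.06], [0.533, -0.228, 0.057], [0.534, -0.226, 0.055], [0.534, -0.226, 0.052], [0.533, -0.228, 0.047], [0.532, -0.229, 0.042], [0.533, -0.227, 0.04], [0.538, -0.224, 0.042], [0.532, -0.226, 0.033]]
top arm [array([ 522.9, -256. ]), array([76.4, 19.4]), np.float64(78.1)] 145
base sc [array([ 480.6, -290.8]), array([230.5, 153.8]), np.float64(25.8)] 629
tape [array([647.4, 151.8]), array([283.7,  88.3]), np.float64(40.9)]
tin [array([626. , -79.3]), array([ 70.1, 407.1]), np.float64(43.5)]
case [array([717.5,   9.5]), array([158.9, 415.2]), np.float64(89.0)]
```

View pics/crop.png

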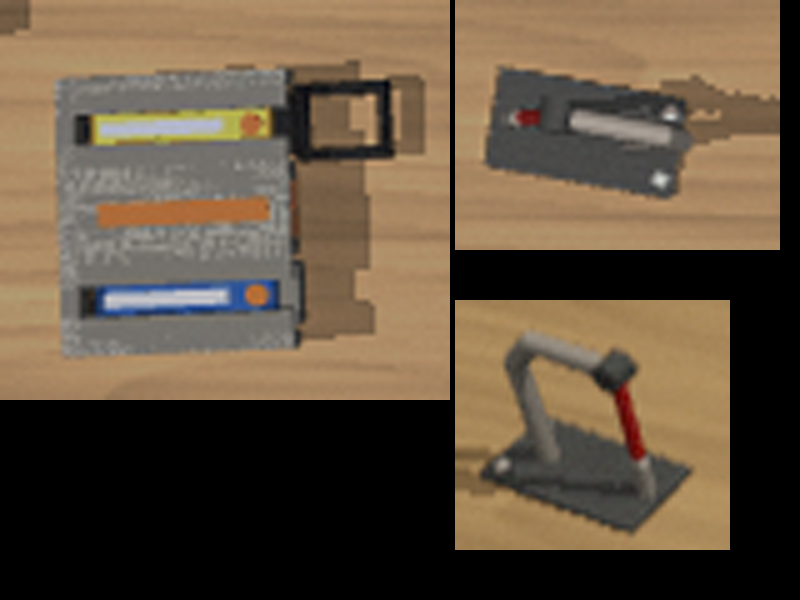

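The crop confirms it: the yellow docked light with the black eye is the one in the upper bay. The red gate at the hook's left end faces the dock. I'll approach the eye and refine the hook and tape positions afterwards.

Emit:
{"fn": "servo_tool", "kwargs": {"rows": [[20.2,-29.3,-6.7,0,0,-4.45],[20.2,-29.3,-6.7,0,0,-4.45],[20.2,-29.3,-6.7,0,0,-4.45],[20.2,-29.3,-6.7,0,0,-4.45],[20.2,-29.3,-6.7,0,0,-4.45]], "fingers": 58}}

```text
clock: 0.52
tool_pos: [0.3385, 0.4838, 0.1924]
orientation: [180.0, -0.0, -43.0]
force: [0.6, 0.2, -0.1]
opening: 0.0607
```

Emit:
{"fn": "servo_tool", "kwargs": {"rows": [[20.2,-29.3,-6.7,0,0,-4.45],[20.2,-29.3,-6.7,0,0,-4.45],[20.2,-29.3,-6.7,0,0,-4.45],[20.2,-29.3,-6.7,0,0,-4.45],[20.2,-29.3,-6.7,0,0,-4.45]]}}

```text
clock: 0.93
tool_pos: [0.4395, 0.3373, 0.1592]
orientation: [180.0, 0.0, -65.3]
force: [0.1, 0.9, -0.3]
opening: 0.0583
```

Emit:
{"fn": "servo_tool", "kwargs": {"rows": [[20.2,-29.3,-6.7,0,0,-4.45],[20.2,-29.3,-6.7,0,0,-4.45],[20.2,-29.3,-6.7,0,0,-4.45],[20.2,-29.3,-6.7,0,0,-4.45],[20.2,-29.3,-6.7,0,0,-4.45]]}}

```text
clock: 1.35
tool_pos: [0.5406, 0.1909, 0.1256]
orientation: [180.0, -0.0, -87.5]
force: [0.9, 0.2, 0.1]
opening: 0.0579
```

Run:
```python
from h import *
im=cv2.imread('pics/top1.png'); d=np.load('pics/top1.png.npy'); c=viewer.calibration('top');P=cloud(d,c)
hsv=cv2.cvtColor(im,cv2.COLOR_BGR2HSV);U,V=np.meshgrid(np.arange(640),np.arange(400))
m=(hsv[...,1]<70)&(U>450)&(U<515)&(V>205)&(V<255)&(P[...,2]<.02)&(P[...,2]>.0015)
n,l,s,_=cv2.connectedComponentsWithStats(m.astype(np.uint8),connectivity=8)
k=1+s[1:,4].argmax();q=P[l==k];print('base',len(q),pca(q))
q=P[(U>450)&(U<515)&(V>205)&(V<255)&(P[...,2]>.06)];print('arm',pca(q))
R=((hsv[...,0]<8)|(hsv[...,0]>172))&(hsv[...,1]>150)&(U>450)&(U<490)&(V>215)&(V<240);print('red top',np.round(P[R],3).tolist())
m=(P[...,2]>.01)&(P[...,2]<.035)&(U>275)&(U<318)&(V>135)&(V<178)&(hsv[...,2]<60);print('tape',pca(P[m]))
print({k:np.round(v,3) for k,v in ctrl.get_obs().items() if k in('clock','tool_pos','orientation','opening')})
```

```text
base 543 [array([ 523.7, -266.9]), array([100.8,  53.6]), np.float64(80.1)]
arm [array([ 524.6, -102.4]), array([ 24.6, 389.8]), np.float64(0.3)]
red top [[0.534, -0.223, 0.041], [0.533, -0.223, 0.049], [0.533, -0.223, 0.058], [0.533, -0.221, 0.073], [0.531, -0.221, 0.046], [0.531, -0.222, 0.052], [0.531, -0.222, 0.06], [0.53, -0.22, 0.075], [0.528, -0.222, 0.043], [0.528, -0.222, 0.051], [0.528, -0.223, 0.059], [0.528, -0.223, 0.067]]
tape [array([721.5, 214.6]), array([87.4, 85.7]), np.float64(44.5)]
{'clock': np.float64(1.35), 'tool_pos': array([0.541, 0.191, 0.126]), 'orientation': array([ 1.79984e+02, -5.00000e-03, -8.75190e+01]), 'opening': np.float64(0.058)}
```

Emit:
{"fn": "servo_tool", "kwargs": {"rows": [[0,0.3,-24,0,0,0],[0,0.3,-24,0,0,0],[0,0.3,-24,0,0,0],[0,0.3,-24,0,0,0],[0,0.3,-24,0,0,0]]}}

```text
clock: 1.77
tool_pos: [0.5399, 0.1936, 0.0048]
orientation: [180.0, -0.0, -87.3]
force: [-0.6, -0.5, -0.8]
opening: 0.0582
```

Emit:
{"fn": "servo_tool", "kwargs": {"rows": [[0,0,0,0,0,0],[0,0,0,0,0,0],[0,0,0,0,0,0],[0,0,0,0,0,0],[0,0,0,0,0,0]], "fingers": 20}}

```text
clock: 2.18
tool_pos: [0.5405, 0.1944, 0.0074]
orientation: [-179.9, 0.1, -87.3]
force: [0.1, -0.0, -0.6]
opening: 0.0416
```

Gripped at 41.6 mm, which is the eye's width. Now I'll draw it out.

Emit:
{"fn": "servo_tool", "kwargs": {"rows": [[0.6,-12,0,0,0,0],[0.6,-14,0,0,0,0],[0.7,-14,0,0,0,0],[0.7,-14,0,0,0,0],[0.7,-14,0,0,0,0]]}}

```text
clock: 2.6
tool_pos: [0.544, 0.1248, 0.0068]
orientation: [-179.9, 0.1, -87.3]
force: [-1.1, 3.2, 4.4]
opening: 0.0414
```

Emit:
{"fn": "servo_tool", "kwargs": {"rows": [[0.7,-16,0,0,0,0],[0.7,-16,0,0,0,0],[0.7,-16,0,0,0,0],[0.7,-16,0,0,0,0],[0.7,-10,0,0,0,0]]}}

```text
clock: 3.02
tool_pos: [0.5473, 0.05, 0.0067]
orientation: [-179.9, 0.0, -87.4]
force: [-0.6, 3.7, 5.7]
opening: 0.0414
```

Emit:
{"fn": "servo_tool", "kwargs": {"rows": [[0,0,0,0,0,0],[0,0,0,0,0,0]]}}

```text
clock: 3.18
tool_pos: [0.5472, 0.0493, 0.0069]
orientation: [-180.0, -0.1, -87.4]
force: [0.6, -5.0, 7.6]
opening: 0.0412
```

```bash
cat >> h.py <<'E'
def light():
    p,d,c=snap('top');P=cloud(d,c);hsv=cv2.cvtColor(p,cv2.COLOR_RGB2HSV)
    U,V=np.meshgrid(np.arange(640),np.arange(400))
    m=(hsv[...,0]>20)&(hsv[...,0]<35)&(hsv[...,1]>130)&(hsv[...,2]>120)&(U>245)&(U<500)&(V>190)&(V<300)
    n,l,s,_=cv2.connectedComponentsWithStats(m.astype(np.uint8));k=1+s[1:,4].argmax()
    q=P[l==k];print('yellow',len(q),pca(q),'zmed',np.median(q[:,2]),'bbox',s[k])
    return p,P
E
python3 - <<'E'
from h import *
p,P=light();cv2.imwrite('pics/t2.png',p[:,:,::-1])
E
```

```text
Traceback (most recent call last):
  File "h.py", line 22, in light
    n,l,s,_=cv2.connectedComponentsWithStats(m.astype(np.uint8));k=1+s[1:,4].argmax()
                                                                     ~~~~~~~~~~~~~~^^
ValueError: attempt to get argmax of an empty sequence
```

Emit:
{"fn": "servo_tool", "kwargs": {"rows": [[0,0,0,0,0,0],[0,0,0,0,0,0],[0,0,0,0,0,0],[0,0,0,0,0,0],[0,0,0,0,0,0]], "fingers": 62}}

```text
clock: 3.65
tool_pos: [0.5466, 0.0517, 0.0058]
orientation: [180.0, -0.0, -87.3]
force: [0.3, 0.9, -0.0]
opening: 0.0616
```

Emit:
{"fn": "servo_tool", "kwargs": {"rows": [[0,0,15,0,0,0],[0,0,30,0,0,0],[0,0,35,0,0,0],[0,0,40,0,0,0],[0,0,30,0,0,0]]}}

```text
clock: 4.07
tool_pos: [0.5472, 0.0521, 0.1589]
orientation: [-179.9, 0.0, -87.3]
force: [1.2, 0.4, 0.1]
opening: 0.0621
```

Emit:
{"fn": "servo_tool", "kwargs": {"rows": [[-30,0,20,0,0,0],[-30,0,20,0,0,0],[-30,0,0,0,0,0],[0,0,0,0,0,0]]}}

```text
clock: 4.4
tool_pos: [0.4528, 0.0516, 0.1972]
orientation: [-179.9, 0.1, -87.3]
force: [-1.8, -0.6, -1.7]
opening: 0.0617
```

Run:
```python
from h import *
p,d,c=snap('top');p2,d2,c2=snap('scene')
cv2.imwrite('pics/b3.png',np.vstack([p,p2])[:,100:580,::-1][::1][150:750])
for p,d,c in((p,d,c),(p2,d2,c2)):
    P=cloud(d,c);hsv=cv2.cvtColor(p,cv2.COLOR_RGB2HSV)
    m=(hsv[...,0]>20)&(hsv[...,0]<35)&(hsv[...,1]>130)&(hsv[...,2]>100)&(P[...,2]>.015)&(P[...,2]<.04)&(P[...,1]>0)&(P[...,1]<.24)&(P[...,0]>.45)&(P[...,0]<.6)
    print(m.sum(), pca(P[m]) if m.sum()>3 else '')
    m=(hsv[...,2]<60)&(P[...,2]>.006)&(P[...,2]<.03)&(P[...,1]>0)&(P[...,1]<.1)&(P[...,0]>.5)&(P[...,0]<.6)
    print('eye',m.sum(), pca(P[m]) if m.sum()>3 else '')
```

```text
300 [array([543.7, 135.5]), array([32.2, 94.2]), np.float64(3.0)]
eye 35 [array([564.9,  54.8]), array([ 4.5, 58.8]), np.float64(3.3)]
409 [array([543.3, 133.6]), array([36.4, 96.5]), np.float64(2.6)]
eye 219 [array([548. ,  53.1]), array([41. , 61.6]), np.float64(2.8)]
```

View pics/b3.png

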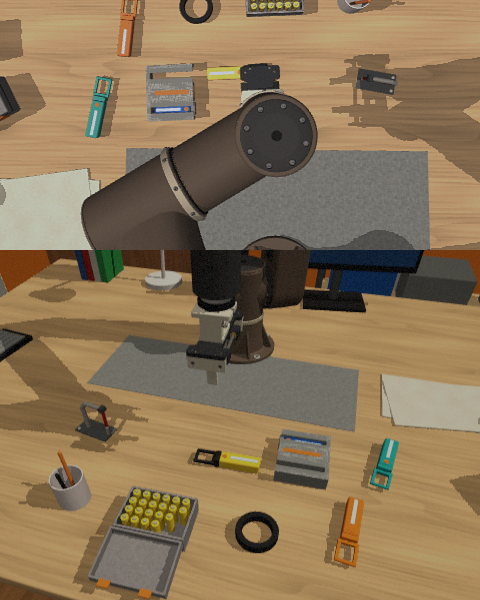

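The light lies flat on the desk clear of the dock, at crop pixels (240,462), with the eye at (207,458). Next I'll regrip the body a little behind its centre.

Emit:
{"fn": "servo_tool", "kwargs": {"rows": [[18,18,-10,0,0,0],[18,18,-10,0,0,0],[18,18,-10,0,0,0],[18,18,-10,0,0,0],[18,18,-10,0,0,0]]}}

```text
clock: 4.92
tool_pos: [0.5482, 0.1429, 0.1446]
orientation: [180.0, -0.0, -87.3]
force: [0.3, -0.5, 0.1]
opening: 0.0619
```

Emit:
{"fn": "servo_tool", "kwargs": {"rows": [[0,0,-35,0,0,0],[0,0,-35,0,0,0],[0,0,-30,0,0,0],[0,0,-26,0,0,0],[0,0,-16,0,0,0]]}}

```text
clock: 5.33
tool_pos: [0.5457, 0.141, -0.0001]
orientation: [179.7, -0.1, -87.3]
force: [-15.7, 4.7, 67.7]
opening: 0.0617
```

Emit:
{"fn": "servo_tool", "kwargs": {"rows": [[0,0,0,0,0,0],[0,0,0,0,0,0],[0,0,0,0,0,0],[0,0,0,0,0,0],[0,0,0,0,0,0]], "fingers": 10}}

```text
clock: 5.75
tool_pos: [0.5468, 0.1419, 0.0037]
orientation: [180.0, -0.0, -87.3]
force: [-1.7, 0.7, -1.4]
opening: 0.0342
```

Emit:
{"fn": "servo_tool", "kwargs": {"rows": [[0,0,0,0,0,0],[0,0,0,0,0,0]]}}

```text
clock: 5.92
tool_pos: [0.5468, 0.142, 0.004]
orientation: [-180.0, 0.0, -87.3]
force: [-0.0, -0.0, -1.3]
opening: 0.0337
```

Body held (33.7 mm). Now I'll lift it so the eye is about 40 mm up, turn to the hook's heading (-99.9°) and stop short of the gate to look.

Emit:
{"fn": "servo_tool", "kwargs": {"rows": [[0,0,5,0,0,0],[0,0,9,0,0,0],[0,0,9,0,0,0],[0,0,4,0,0,0]]}}

```text
clock: 6.25
tool_pos: [0.5478, 0.1425, 0.0331]
orientation: [-179.9, 0.1, -87.3]
force: [-0.0, 0.6, -1.8]
opening: 0.0337
```

Emit:
{"fn": "servo_tool", "kwargs": {"rows": [[1,-21.6,0,0,0,-1.26],[1,-21.6,0,0,0,-1.26],[1,-21.6,0,0,0,-1.26],[1,-21.6,0,0,0,-1.26],[1,-21.6,0,0,0,-1.26]]}}

```text
clock: 6.67
tool_pos: [0.5521, 0.0332, 0.0319]
orientation: [-179.9, 0.0, -93.6]
force: [0.8, -0.9, -1.4]
opening: 0.0337
```

Emit:
{"fn": "servo_tool", "kwargs": {"rows": [[1,-21.6,0,0,0,-1.26],[1,-21.6,0,0,0,-1.26],[1,-21.6,0,0,0,-1.26],[1,-21.6,0,0,0,-1.26],[1,-21.6,0,0,0,-1.26]]}}

```text
clock: 7.08
tool_pos: [0.5571, -0.075, 0.0319]
orientation: [-179.9, 0.0, -100.0]
force: [0.1, -0.2, -1.9]
opening: 0.0337
```

Emit:
{"fn": "servo_tool", "kwargs": {"rows": [[0,0,0,0,0,0],[0,0,0,0,0,0]]}}

```text
clock: 7.25
tool_pos: [0.557, -0.075, 0.0317]
orientation: [-180.0, 0.0, -100.0]
force: [-0.1, 0.6, -1.8]
opening: 0.0336
```

Run:
```python
from h import *
h=np.array([-.172,-.985]);n=np.array([.985,-.172]);o=np.array([.5309,-.2255])
p,d,c=snap('top');p2,d2,c2=snap('scene')
a=cv2.resize(p[190:270,400:520],None,fx=5,fy=5,interpolation=cv2.INTER_CUBIC)[:300]
b=cv2.resize(p2[130:210,140:300],(600,300),interpolation=cv2.INTER_CUBIC)
cv2.imwrite('pics/b4.png',np.vstack([a,b])[:,:,::-1])
for p,d,c in((p,d,c),(p2,d2,c2)):
    P=cloud(d,c);hsv=cv2.cvtColor(p,cv2.COLOR_RGB2HSV)
    X=(P[...,:2]-o)@h;Y=(P[...,:2]-o)@n;Z=P[...,2]
    m=(hsv[...,2]<75)&(Z>.025)&(Z<.055)&(X>-.1)&(X<-.015)&(abs(Y)<.04)
    if m.sum()>5: print('eye',m.sum(),'X',np.percentile(X[m],[1,50,99]).round(4),'Y',np.percentile(Y[m],[2,50,98]).round(4),'Z',np.percentile(Z[m],[5,50,95]).round(4), pca(P[m]))
    m=(hsv[...,0]>20)&(hsv[...,0]<35)&(hsv[...,1]>130)&(hsv[...,2]>100)&(Z>.04)&(Z<.07)&(X>-.25)&(X<-.05)&(abs(Y)<.04)
    if m.sum()>5: print('body',m.sum(),pca(P[m]),'Zfit',np.polyfit(X[m],Z[m],1).round(3))
o=ctrl.get_obs();print(o['tool_pos'],o['orientation'])
```

```text
eye 14 X [-0.0469 -0.0403 -0.0333] Y [-0.0202 -0.0161  0.0183] Z [0.0421 0.0449 0.0475] [array([ 535.4, -188.6]), array([ 9.5, 41. ]), np.float64(61.4)]
body 170 [array([561.6, -51.3]), array([34.5, 36. ]), np.float64(75.3)] Zfit [0.136 0.075]
[ 0.55709132 -0.0738147   0.03157375] [-1.79953015e+02  2.02535356e-02 -9.99049291e+01]
```

View pics/b4.png

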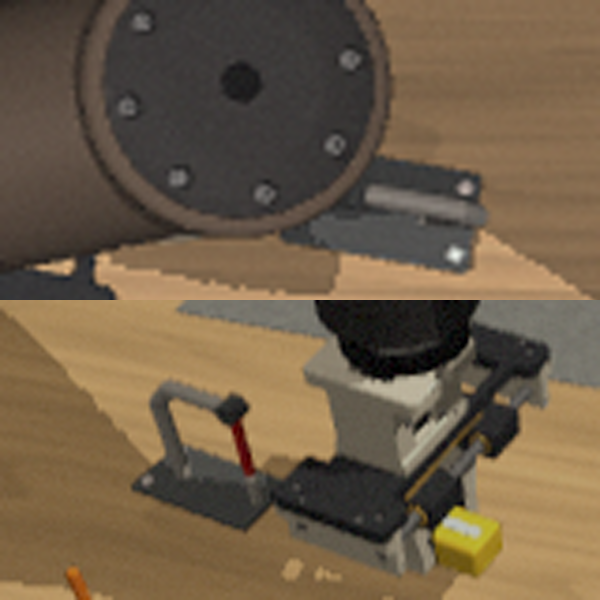

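The eye is at hook X ≈ -60 mm (tip at -33), Y ≈ -1 mm, top at 45 mm, so it is aligned and at the right height. The scene view shows the gripper well clear of the red gate (crop pixel 243,450). Now I'll push in.

Emit:
{"fn": "servo_tool", "kwargs": {"rows": [[-1.7,-9.8,0,0,0,0],[-1.7,-9.8,0,0,0,0],[-1.7,-9.8,0,0,0,0],[-1.2,-7,0,0,0,0],[-1.2,-7,0,0,0,0]]}}

```text
clock: 7.77
tool_pos: [0.5495, -0.1177, 0.0312]
orientation: [-180.0, 0.0, -99.9]
force: [0.8, 4.8, -0.1]
opening: 0.034
```

Emit:
{"fn": "servo_tool", "kwargs": {"rows": [[-1.2,-7,0,0,0,0],[-1.2,-7,0,0,0,0],[-0.4,-2,0,0,0,0],[0,0,0,0,0,0],[0,0,0,0,0,0]]}}

```text
clock: 8.18
tool_pos: [0.5466, -0.1333, 0.0309]
orientation: [-180.0, 0.0, -99.9]
force: [1.1, 4.6, -4.3]
opening: 0.0337
```

Run:
```python
from h import *
h=np.array([-.172,-.985]);o=np.array([.5309,-.2255]);n=np.array([.985,-.172])
p2,d2,c2=snap('scene')
cv2.imwrite('pics/b5.png',cv2.resize(p2[130:210,140:300],(800,400),interpolation=cv2.INTER_CUBIC)[:,:,::-1])
P=cloud(d2,c2);hs=cv2.cvtColor(p2,cv2.COLOR_RGB2HSV)
R=((hs[...,0]<8)|(hs[...,0]>172))&(hs[...,1]>150)&(P[...,2]>.02);R[:145]=0;R[200:]=0;R[:,:170]=0;R[:,225:]=0
X=(P[...,:2]-o)@h
print('gate slope X vs Z',np.polyfit(P[R][:,2],X[R],1),R.sum(),P[R][:,2].min())
s=ctrl.get_obs();t=s['tool_pos'];print(t,(t[:2]-o)@h,(t[:2]-o)@n,s['force'],s['orientation'])
```

```text
gate slope X vs Z [-0.55526583  0.05150815] 12 0.05877275994839526
[ 0.54658828 -0.13320083  0.03091329] -0.09361306994019938 -0.00042249761698100375 [ 1.50190351  4.42206735 -3.5157344 ] [-1.79999561e+02  1.33816333e-02 -9.99151301e+01]
```

View pics/b5.png

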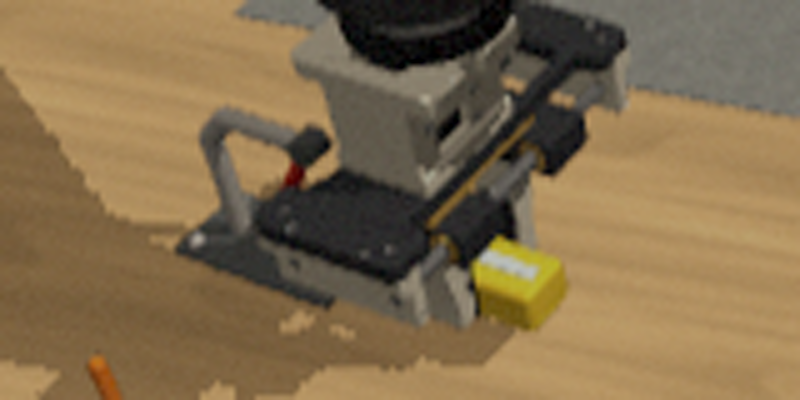

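The gate is open at about 0.5 rad (slope 0.555) and the wrist force is about 5 N. The eye is over the lip, so I'll lower it.

Emit:
{"fn": "servo_tool", "kwargs": {"rows": [[0,0,-4,0,0,0],[0,0,-4,0,0,0],[0,0,-4,0,0,0],[0,0,-3,0,0,0],[0,0,0,0,0,0]]}}

```text
clock: 8.65
tool_pos: [0.5457, -0.1338, 0.0152]
orientation: [179.9, -0.0, -99.9]
force: [0.9, -0.5, -2.5]
opening: 0.0338
```

Emit:
{"fn": "servo_tool", "kwargs": {"rows": [[0,0,-4,0,0,0],[0,0,-4,0,0,0],[0,0,-3,0,0,0],[0,0,-1,0,0,0],[0,0,0,0,0,0]]}}

```text
clock: 9.07
tool_pos: [0.5464, -0.1334, 0.004]
orientation: [180.0, -0.0, -99.9]
force: [-1.1, 1.5, 1.7]
opening: 0.0337
```

Emit:
{"fn": "servo_tool", "kwargs": {"rows": [[0,0,0,0,0,0],[0,0,0,0,0,0],[0,0,0,0,0,0],[0,0,0,0,0,0],[0,0,0,0,0,0]], "fingers": 60}}

```text
clock: 9.48
tool_pos: [0.5466, -0.1334, 0.0041]
orientation: [-180.0, 0.0, -99.9]
force: [0.3, 0.4, -0.4]
opening: 0.0584
```

Emit:
{"fn": "servo_tool", "kwargs": {"rows": [[0,0,8,0,0,0],[0,0,20,0,0,0],[0,0,30,0,0,0],[0,0,40,0,0,0],[0,0,40,0,0,0]]}}

```text
clock: 9.9
tool_pos: [0.5456, -0.1335, 0.1436]
orientation: [179.9, -0.0, -99.9]
force: [1.9, -0.2, -0.4]
opening: 0.06
```

Emit:
{"fn": "servo_tool", "kwargs": {"rows": [[0,38,10,0,0,0],[0,38,10,0,0,0],[0,38,0,0,0,0],[0,38,0,0,0,0],[0,38,0,0,0,0]]}}

```text
clock: 10.32
tool_pos: [0.5463, 0.0582, 0.1634]
orientation: [-179.9, 0.1, -99.9]
force: [-0.0, 0.0, -0.7]
opening: 0.0599
```

Emit:
{"fn": "servo_tool", "kwargs": {"rows": [[0,38,0,0,0,0],[0,38,0,0,0,0],[0,38,0,0,0,0],[0,20,0,0,0,0],[0,0,0,0,0,0]]}}

```text
clock: 10.73
tool_pos: [0.5467, 0.1945, 0.1627]
orientation: [-179.9, 0.1, -99.7]
force: [0.8, -0.6, 0.5]
opening: 0.0602
```

Run:
```python
from h import *
h=np.array([-.172,-.985]);o=np.array([.5309,-.2255]);n=np.array([.985,-.172])
p,d,c=snap('top');p2,d2,c2=snap('scene')
a=cv2.resize(p[200:260,400:520],(600,300),interpolation=cv2.INTER_CUBIC)
b=cv2.resize(p2[140:210,150:290],(600,300),interpolation=cv2.INTER_CUBIC)
cv2.imwrite('pics/b6.png',np.vstack([a,b])[:,:,::-1])
for nm,p,d,c in(('top',p,d,c),('scene',p2,d2,c2)):
    P=cloud(d,c);hs=cv2.cvtColor(p,cv2.COLOR_RGB2HSV)
    X=(P[...,:2]-o)@h;Y=(P[...,:2]-o)@n;Z=P[...,2]
    m=(hs[...,0]>20)&(hs[...,0]<35)&(hs[...,1]>130)&(hs[...,2]>100)&(Z>.018)&(Z<.06)&(X>-.2)&(X<-.0)&(abs(Y)<.04)
    print(nm,m.sum(),'X',np.percentile(X[m],[1,99]).round(4),'Y',np.percentile(Y[m],[2,98]).round(4),'Z',np.percentile(Z[m],[10,50,95]).round(4))
    R=((hs[...,0]<8)|(hs[...,0]>172))&(hs[...,1]>150)&(Z>.02)&(X>-.02)&(X<.06)&(abs(Y)<.03)
    print('gate',R.sum(),np.polyfit(Z[R],X[R],1) if R.sum()>4 else '')
print(ctrl.get_obs()['tool_pos'])
```

```text
top 308 X [-0.1336 -0.0394] Y [-0.0159  0.0151] Z [0.023  0.0256 0.0289]
gate 10 [-0.04578067 -0.00028404]
scene 319 X [-0.1336 -0.0392] Y [-0.0155  0.0168] Z [0.0212 0.0264 0.0289]
gate 40 [-0.0290509   0.00160619]
[0.5462101  0.19139932 0.16236199]
```

View pics/b6.png

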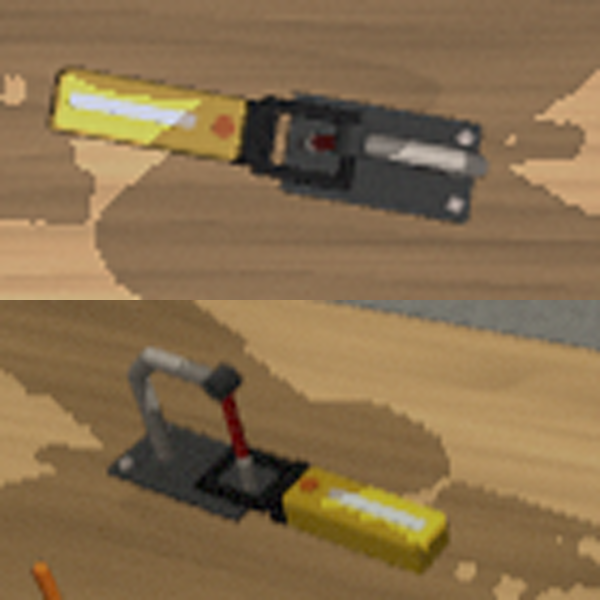

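The eye lies around the lip pin (lower crop, pixel 245,470), the red gate is upright and shut, and the light is flat with the gripper far away. I'll hand it in.

```bash
python3 -c "
from plant import ctrl
print(ctrl.close_job())"
```

```text
the job is handed in; nothing more can be done
None
```

The job is done and handed in at about 11 s of the 56 s allowed. I pulled the yellow light out of the dock by its eye, laid it on the open desk and let go. I then took it by its body, pushed the eye through the gate and lowered it over the lip.

**During the push:** the gate stood at about 0.5 rad with roughly 5 N on the wrist. The gripper stayed clear of the hook in the pictures; the contact itself is not something I could measure.

**Last checks before handing in:**
- **Eye:** its hole is within a few mm of the lip seen from above, worked out from the visible length of the body, and the pin shows inside the eye in both views.
- **Light:** it lies flat, with the body's top about 26 mm above the desk, and it is released.
- **Gate:** upright to within about 0.05 rad.
- **Gripper:** more than 0.3 m from the light's hook, touching nothing.

**One thing went less cleanly:** when I went down to regrip the body, the fingertips touched the desk for a moment and the wrist force read 68 N. That is below the 120 N limit, and the force dropped straight back.

I did not re-measure the blue light, battery case, tape roll or pen tin at the end. The only unexpected contact I saw was that touch on the desk.

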